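# Load the core spindles at the splicing station

## Robot

A 7-joint arm with a two-finger parallel gripper is mounted at the origin on the work surface. World frame = base frame: x ahead of the robot, y to its left, z up, the work surface at z = 0. Lengths are in mm, angles in rad, forces in N, time in s.
With the tool pointing down it reaches from about 350 to 900 mm from the base axis. Payload 19.9 kg.
Tool frame: the origin (TCP) lies at the very end of the fingers, on their centre line; the grasp point (between the pads) lies 19 mm behind it; z points along the fingers, y is the line along which they close (so a half turn about z gives the same grasp; the last joint's range is limited). The gripper opens to 85 mm and grips with 20 to 120 N. Pads are 22 mm wide; open, the fingers measure 114 mm over their backs; the gripper's body (76 mm by 85 mm) begins 54 mm behind the grasp point. The pads swing forward as they close: fully open they stand 13 mm farther back than shut.
Start: joints at [1.143, 0.417, -0.01, 1.614, 0.005, 1.111, -0.053], TCP at [235.76, -578.808, 231.26] pointing down, gripper open.
Joint ranges: [-2.81, 2.81], [-0.39, 2.02], [-1.27, 1.25], [0.06, 2.57], [-1.19, 4.33], [0.19, 2], [-2.82, 2.82]. Speed limits (rad/s): [1.89, 1.89, 2.39, 2.39, 3.01, 3.01, 3.01].

## Interface

Orientations are given as a unit quaternion [w, x, y, z].
In Python, from bench import sense, read_camera, camera_params, sign_off, outline_of, spot_point gives the robot as it stands.
- The arm moves only by the shell command python3 -m pendant 'ROWS' [OPENING] [FORCE]. ROWS is JSON, a list that holds one entry, the list of rows, each a list of 6 numbers: the shift along the tool's x, y, z in units of 200 mm (1.0 is 200 mm), then the turn, a rotation vector about the tool's x, y, z in units of 2 rad (1.0 is 2 rad). In form: [[[dx, dy, dz, wx, wy, wz], ...]]. A call has 1 to 12 rows; each row is the pose to reach, as a shift and turn from the pose commanded when the call began, along the tool's axes at that moment; what a row does not reach only later rows make up. A row lasts 1/12 s, in which the tool goes at most 41.7 mm and 7.16 degrees, less where a joint would pass 70% of its speed; a pose out of reach is approached as far as the arm can. A call with a number of a shift or a turn outside -1 to 1 is refused whole. A call with a gripper value outside its range is refused whole. OPENING is the opening, from -1 (shut) to 1 (fully open), set as the call begins (- or left out, the last holds). The fingers move at their own pace and stop on an object; FORCE is the grip in N (left out, the last holds). Time passes only in rows, so rows that repeat a pose let the fingers close. It gives the time, the measured TCP pose, the force, the opening and the grip force at its end, in the units of the state.
- sense(): the state, without advancing time (a new reading comes with each control period).
- read_camera(name): name is "scene" or "side" or "wrist"; returns the picture (384x512x3 uint8, red, green, blue); there is no depth.
- camera_params(name): a dict with "fov_y" (degrees; the focal length in pixels is half the picture's height over the tangent of half this angle, whatever the lens; pixels are square), "cx", "cy" (the principal point, pixels), "pose" (4x4, takes a point from camera to world coordinates); the wrist camera has in their place "mount" (4x4, takes a point from camera to tool coordinates, whose origin is the TCP and whose axes are the flange's). Camera axes: x right, y down, z forward; pixel columns grow to the right and rows downward; lengths in mm; the calibration is good to about 2 mm. A picture is of the moment at which its call begins: read the wrist's pose just before it. camera_params takes no time and is no camera call.
- sign_off(): hands the job in; it is judged then, once.
Trained networks look in the newest picture that a camera, given by its name, has taken for a name from the list of things; names that differ only in an ending like _2 or _b are one class to them, and where a whole thing is asked for, a point or a joint stands for the part that bears it (a point fixed in the world has none). Each returns a list of dicts, best first, with "conf" (0 to 1); they miss things now and then, are a little off and sometimes report something else, mostly with a low value. They report only what shows in the picture. A call takes as long as a camera call.
- outline_of(camera, query): "pixels" (384x512 bool, what is visible of it) and "xy" ([column, row] in pixels, amid what is visible of it).
- spot_point(camera, query): "xy" ([column, row] in pixels: a listed point, or the origin of a listed thing).
The state is a dict: "time_s": time; "q": joint angles; "qvel": joint speeds; "joint_torque": joint torques, N m; "tcp_pos": TCP position; "tcp_rot": TCP orientation; "wrist_force": force on the tool from outside, world axes, zero at the start; "wrist_torque": the same for the moment, N m; "finger_gap": finger opening in mm; "gripper_force": force on a finger pad.
Only numpy, scipy, OpenCV 4.12 (cv2) and the standard library are available. Lean on these libraries where they do the work, as an engineer would, in place of code of your own. Each camera call takes 0.05 s, during which the arm holds its last target. There are 200 camera calls.

## Task

Make up the core spindles for the next reel: on the tall spindle (round base) stack the large white core at the bottom, then the black spacer ring, then the medium core, and the brass collar on top; put the small core on the short spindle (square base). Everything must lie flat, fully down over its post, and be let go; leave the film can, the splicer and the pencil pot where they stand.

Things in the scene. Friction and masses are not known exactly. Their poses are not given: they have to be found in the camera images.
- large_core: White plastic film reel core, a flat ring lying flat with its bore upright: outside diameter 66 mm, bore 28 mm, 18 mm high. The largest of the three cores. Origin at the centre of its underside, z up; yaw has no importance. It can be gripped across its outside.
- medium_core: White plastic film reel core, a flat ring lying flat with its bore upright: outside diameter 54 mm, bore 28 mm, 18 mm high. The middle-sized of the three cores. Origin at the centre of its underside, z up; yaw has no importance. It can be gripped across its outside.
- small_core: White plastic film reel core, a flat ring lying flat with its bore upright: outside diameter 42 mm, bore 28 mm, 18 mm high. The smallest of the three cores. Origin at the centre of its underside, z up; yaw has no importance. It can be gripped across its outside.
- spacer: Thin black plastic spacer ring lying flat: outside diameter 50 mm, bore 28 mm, 10 mm high. Origin at the centre of its underside, z up.
- collar: Brass locking collar, a plain stout ring standing with its bore upright: outside diameter 40 mm, bore 24 mm, 20 mm high. It simply slips over the post, no thread. Origin at the centre of its underside, z up.
- tall_spindle: Fixed steel storage spindle, the taller of two: a ROUND dark steel base 80 mm in diameter and 12 mm thick with an upright steel post 14 mm in diameter at its centre, tip tapered to 6 mm over the last 8 mm. The post's tip is 70 mm above the bench (58 mm above the base). Origin at the centre of the base's underside, on the post's axis, at bench height; z up.
- short_spindle: Fixed steel storage spindle, the shorter of two: a SQUARE dark steel base 76 by 76 mm and 12 mm thick with an upright steel post 14 mm in diameter at its centre, tip tapered to 6 mm over the last 8 mm. The post's tip is 42 mm above the bench (30 mm above the base). Origin at the centre of the base's underside, on the post's axis, at bench height; z up.
- film_can: Bystander: dented round aluminium film can lying flat, 130 mm in diameter, 30 mm high, loose, to be left where it is. Origin at the centre of its underside.
- splicer: Bystander: loose chrome film splicer, about 130 mm along its x, 66 mm along its y, 53 mm high, to be left where it is. Origin at the centre of its underside.
- pencil_pot: Bystander: loose bottle green ceramic pencil pot with three pencils, 74 mm in diameter, rim 85 mm high, pencils reaching 125 mm and leaning up to 30 mm off the axis, to be left standing where it is. Origin at the centre of its underside.

How it is judged (in metres and radians):
At the end, for the whole second after the job is handed in: Tall spindle, base up: large core, spacer, medium core, collar, each flat on the one below (undersides within 4 mm of 12, 30, 40, 58 mm above the bench); small core flat on the short one's base (12 mm). Each within 10 mm of its post's axis, tilt under 0.12 rad, released, at rest (horizontal distance between each of large_core, spacer, medium_core, collar and tall_spindle below 0.01 m and z of large_core in the frame of tall_spindle between 0.008 and 0.016 m and angle between each of large_core, spacer, medium_core, collar, small_core's own z axis and vertical below 0.12 rad and linear speed of each of large_core, spacer, medium_core, collar, small_core below 0.02 m/s and angular speed of each of large_core, spacer, medium_core, collar, small_core below 0.3 rad/s and z of spacer in the frame of tall_spindle between 0.026 and 0.034 m and z of medium_core in the frame of tall_spindle between 0.036 and 0.044 m and z of collar in the frame of tall_spindle between 0.054 and 0.062 m and horizontal distance between small_core and short_spindle below 0.01 m and z of small_core in the frame of short_spindle between 0.008 and 0.016 m); the robot touches nothing.
It fails at once if the film can is pushed more than 25 mm from where it stood (distance of film_can from where it was at the start of the episode above 0.025 m).
It fails at once if the splicer is pushed more than 25 mm from where it stood (distance of splicer from where it was at the start of the episode above 0.025 m).
It fails at once if the pencil pot is pushed more than 25 mm from where it stood (distance of pencil_pot from where it was at the start of the episode above 0.025 m).
It fails at once if the pencil pot is tipped over (angle between pencil_pot's own z axis and vertical above 0.4 rad).
It also fails if it takes over 112 s, if anything falls off the work surface, if the arm or the gripper's body presses on something with over 40 N, if the wrist force passes 120 N, or if a joint passes its speed limit or range.

## Working session

There is one attempt and no reset: what is moved stays moved. The work goes in short steps, Python scripts to look and compute and a shell command to move; the robot and the scene stay as the last step left them, time stands still between calls to the robot, and variables do not carry over. Pictures are saved under pics/ and viewed, at most 14 in all, crops included, and the job is handed in when it is done.

```bash
ls; mkdir -p pics; python3 - <<'E'
from bench import *
import cv2,numpy as np
for c in ["scene","side","wrist"]:
    im=read_camera(c); cv2.imwrite(f"pics/{c}0.png",im[:,:,::-1]); print(c,camera_params(c))
s=sense(); print(s)
a=cv2.imread("pics/scene0.png");b=cv2.imread("pics/side0.png")
cv2.imwrite("pics/both.png",cv2.resize(np.vstack([a,b]),None,fx=.78,fy=.78))
E
```

```text
pics
scene {'fov_y': 44.263225685125406, 'cx': 242.81820239182557, 'cy': 194.334215093274, 'pose': array([[-2.14461223e-01,  8.19173640e-01, -5.31940722e-01,
         1.27678251e+03],
       [ 9.76706825e-01,  1.83810400e-01, -1.10713662e-01,
         1.74229669e+02],
       [ 7.08252321e-03, -5.43293921e-01, -8.39512688e-01,
         1.19919121e+03],
       [ 0.00000000e+00,  0.00000000e+00,  0.00000000e+00,
         1.00000000e+00]])}
side {'fov_y': 51.713644007225525, 'cx': 257.75912990683355, 'cy': 191.729567128658, 'pose': array([[ 9.94413920e-01, -7.90410301e-02,  6.99533511e-02,
         4.50073253e+02],
       [-1.05015480e-01, -6.74226007e-01,  7.31020547e-01,
        -8.17728054e+02],
       [-1.06162485e-02, -7.34283193e-01, -6.78760258e-01,
         7.85300695e+02],
       [ 0.00000000e+00,  0.00000000e+00,  0.00000000e+00,
         1.00000000e+00]])}
wrist {'fov_y': 68.57584050887581, 'cx': 258.33678027956734, 'cy': 195.47408560374726, 'mount': array([[-1.06339648e-04, -9.44947539e-01, -3.27221846e-01,
         8.37134204e+01],
       [ 9.99999951e-01, -4.01394098e-06, -
[... 271 characters left out ...]
.01032753,  1.61400641,  0.00469752,
        1.11073046, -0.05301601]), 'qvel': array([-1.97777645e-03, -6.84683009e-04, -6.41561522e-04, -2.58910159e-03,
       -8.72529084e-04, -7.63093234e-05, -2.00104664e-04]), 'joint_torque': array([ 5.64391412e-04, -8.64738464e+01,  6.79247975e-01, -4.35057163e+01,
        1.92077213e-02,  5.87127128e-03, -4.33621506e-05]), 'tcp_pos': array([ 235.67548549, -578.57717651,  230.80945387]), 'tcp_rot': array([-4.67324860e-04,  9.81354972e-01,  1.92203500e-01, -1.25940747e-04]), 'wrist_force': array([-0.08651327,  0.6508971 , -0.64878006]), 'wrist_torque': array([-0.03438249,  0.01326578,  0.02618602]), 'gripper_force': 0.0, 'finger_gap': 85.51886643481836}
```

View pics/both.png

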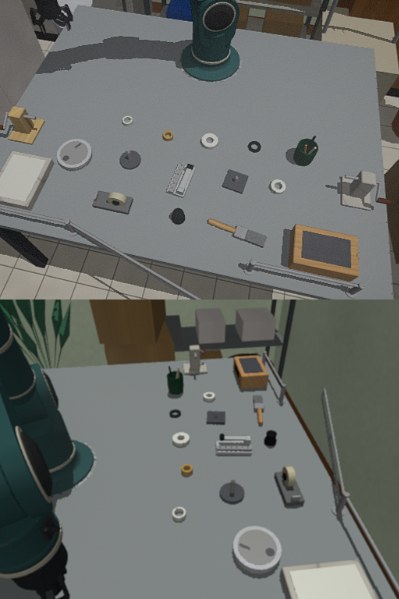

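```bash
cat > h.py <<'E'
from bench import *
import numpy as np
from scipy.spatial.transform import Rotation as R
def pose_of(cam,s=None):
    p=camera_params(cam)
    if cam!="wrist": return p,p["pose"]
    T=np.eye(4); w,x,y,z=s["tcp_rot"]; T[:3,:3]=R.from_quat([x,y,z,w]).as_matrix(); T[:3,3]=s["tcp_pos"]
    return p,T@p["mount"]
def ground(cam,xy,z,s=None):
    p,T=pose_of(cam,s); f=192/np.tan(np.radians(p["fov_y"]/2))
    d=T[:3,:3]@[(xy[0]-p["cx"])/f,(xy[1]-p["cy"])/f,1]; o=T[:3,3]
    return (o+d*(z-o[2])/d[2])[:2]
def proj(cam,P,s=None):
    p,T=pose_of(cam,s); f=192/np.tan(np.radians(p["fov_y"]/2))
    c=np.linalg.inv(T)@np.append(P,1); return np.array([p["cx"]+f*c[0]/c[2],p["cy"]+f*c[1]/c[2]])
def rows(target,yaw,s=None):
    """shift in tool axes, units; yaw=direction angle (deg) wanted of tool y mod 180"""
    s=s or sense(); w,x,y,z=s["tcp_rot"]; M=R.from_quat([x,y,z,w])
    d=M.inv().apply(np.array(target)-s["tcp_pos"])/200
    ty=M.as_matrix()[:,1]; cur=np.degrees(np.arctan2(ty[1],ty[0])); dy=(yaw-cur+90)%180-90
    # tool x down etc.: full correction to exact vertical
    c,sn=np.cos(np.radians(cur+dy)),np.sin(np.radians(cur+dy))
    Rt=np.column_stack([np.cross([c,sn,0],[0,0,-1]),[c,sn,0],[0,0,-1]])
    rv=(M.inv()*R.from_matrix(Rt)).as_rotvec()/2
    return np.round(np.r_[d,rv],3),dict(cur=cur,dyaw=dy)
E
python3 - <<'E'
from h import *
N=["large_core","medium_core","small_core","spacer","collar","tall_spindle","short_spindle","film_can","splicer","pencil_pot"]
for c in ["scene","side"]:
    read_camera(c)
    for n in N:
        print(c,n,"| out",[(np.round(o["conf"],2),np.round(o["xy"]),int(o["pixels"].sum())) for o in outline_of(c,n)[:4]],"| pt",[(round(o["conf"],2),np.round(o["xy"],1),np.round(ground(c,o["xy"],0))) for o in spot_point(c,n)[:3]])
E
```

```text
scene large_core | out [(np.float64(0.86), array([270., 183.]), 372)] | pt [(0.56, array([265.9, 184.9]), array([468.,  78.]))]
scene medium_core | out [(np.float64(0.85), array([360., 239.]), 268)] | pt [(0.81, array([358.4, 243.2]), array([607., 372.]))]
scene small_core | out [(np.float64(0.63), array([162., 157.]), 154), (np.float64(0.37), array([323., 188.]), 170)] | pt [(0.58, array([164.4, 157.3]), array([ 434., -258.]))]
scene spacer | out [(np.float64(0.54), array([324., 187.]), 182)] | pt [(0.65, array([324.9, 190.8]), array([450., 257.]))]
scene collar | out [] | pt [(0.63, array([215.9, 176. ]), array([469., -80.]))]
scene tall_spindle | out [(np.float64(0.74), array([169., 205.]), 525)] | pt [(0.63, array([166.3, 203.6]), array([ 599., -200.]))]
scene short_spindle | out [(np.float64(0.94), array([301., 233.]), 675)] | pt [(0.81, array([302. , 231.4]), array([604., 210.]))]
scene film_can | out [(np.float64(0.41), array([230., 230.]), 983)] | pt [(0.88, array([ 97.9, 199.4]), array([ 630., -404.]))]
scene splicer | out [(np.float64(0.59), array([230., 230.]), 965)] | pt 
[... 834 characters left out ...]
lar | out [(np.float64(0.6), array([240., 215.]), 178)] | pt [(0.67, array([241.7, 221.8]), array([475., -86.]))]
side tall_spindle | out [(np.float64(0.71), array([294., 250.]), 740)] | pt [(0.81, array([294., 249.]), array([ 599., -194.]))]
side short_spindle | out [(np.float64(0.85), array([278., 151.]), 382)] | pt [(0.88, array([279.4, 151.1]), array([622., 215.]))]
side film_can | out [(np.float64(0.95), array([330., 318.]), 2995)] | pt [(0.43, array([300.1, 193.8]), array([652.,   5.]))]
side splicer | out [(np.float64(0.87), array([298., 189.]), 1169)] | pt [(0.79, array([300.4, 192.5]), array([654.,  10.]))]
side pencil_pot | out [(np.float64(0.68), array([222., 107.]), 573)] | pt []
```

The picture shows the bench laid out with all items well apart. Networks and picture agree (small core at scene pixel 162,157; tall spindle 169,205). I'll go to the small core first, turning the tool to line up with the world axes.

```bash
r='[0.99,-0.46,0,0,0,0.194]'; python3 -m pendant '[[[0.99,-0.46,0,0,0,0.194],[0.99,-0.46,0,0,0,0.194],[0.99,-0.46,0,0,0,0.194],[0.99,-0.46,0,0,0,0.194],[0.99,-0.46,0,0,0,0.194],[0.99,-0.46,0,0,0,0.194],[0.99,-0.46,0,0,0,0.194]]]' 1 40
python3 -m pendant '[[[0.24,-0.78,0.35,0,0,0],[0.24,-0.78,0.35,0,0,0],[0.24,-0.78,0.35,0,0,0],[0.24,-0.78,0.35,0,0,0],[0.24,-0.78,0.35,0,0,0],[0.24,-0.78,0.35,0,0,0],[0.24,-0.78,0.35,0,0,0],[0.24,-0.78,0.35,0,0,0]]]'
cat >> h.py <<'E'
import cv2
def look(names,hs,pic=None,cam="wrist"):
    s=sense(); im=read_camera(cam)
    print("t",round(s["time_s"],2),"tcp",np.round(s["tcp_pos"],1),"rot",np.round(s["tcp_rot"],3),"gap",round(s["finger_gap"],1),"gf",round(s["gripper_force"],1))
    for n,h in zip(names,hs):
        for o in outline_of(cam,n)[:2]:
            c,r=cv2.minEnclosingCircle(np.argwhere(o["pixels"])[:,::-1].astype(np.float32))
            g=ground(cam,o["xy"],h/2,s); g2=ground(cam,c,h*.7,s); p=ground(cam,(c[0]+r,c[1]),h/2,s)
            print(n,"conf",round(o["conf"],2),"px",np.round(o["xy"]),"xy",np.round(g,1),"circ",np.round(g2,1),"diam",round(2*np.hypot(*(p-g2)),1),"| pose err",np.round(g-s["tcp_pos"][:2],1))
        for o in spot_point(cam,n)[:1]: print("   spot",round(o["conf"],2),np.round(ground(cam,o["xy"],0,s),1))
    if pic: cv2.imwrite(f"pics/{pic}.png",im[:,:,::-1])
    return s,im
E
python3 - <<'E'
from h import *
look(["small_core"],[18],"w1")
E
```

```text
time_s: 2.83
tcp_pos: [388.3, -414.8, 231.5]
tcp_rot: [-0.001, 1.0, 0.003, 0.001]
wrist_force: [0.1, 0.5, 0.7]
finger_gap: 85.5
gripper_force: 0.0
time_s: 3.5
tcp_pos: [432.4, -264.4, 161.7]
tcp_rot: [0.0, 1.0, -0.001, 0.0]
wrist_force: [0.0, 0.3, -0.3]
finger_gap: 85.3
gripper_force: 0.0
t 3.5 tcp [ 432.4 -264.4  161.7] rot [ 0.     1.    -0.001  0.   ] gap 85.3 gf 0.0
small_core conf 0.95 px [246. 187.] xy [ 423.  -251.7] circ [ 431.5 -261.1] diam 43.9 | pose err [-9.4 12.7]
   spot 0.67 [ 430.6 -262.6]
```

View pics/w1.png

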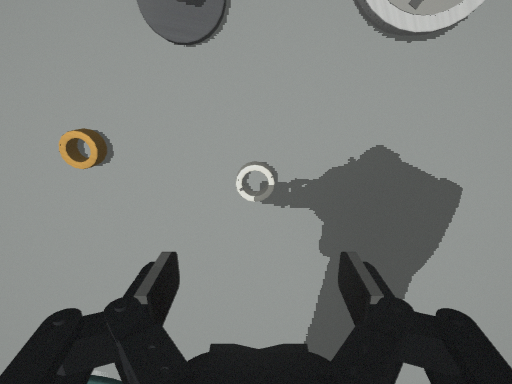

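The wrist picture shows the small core at (255,183), the collar at (80,150) and the tall spindle's base at the top. The circle fit puts the small core at about (431,-261). I'll grip it now.

```bash
python3 -m pendant '[[[-0.005,-0.015,0.6,0,0,0],[-0.005,-0.015,0.6,0,0,0],[-0.005,-0.015,0.6,0,0,0],[-0.005,-0.015,0.7,0,0,0],[-0.005,-0.015,0.785,0,0,0],[-0.005,-0.015,0.785,0,0,0],[-0.005,-0.015,0.785,0,0,0]]]'
python3 -m pendant '[[[0,0,0,0,0,0],[0,0,0,0,0,0],[0,0,0,0,0,0],[0,0,0,0,0,0],[0,0,0,0,0,0],[0,0,0,0,0,0],[0,0,0,0,0,0],[0,0,0,0,0,0]]]' -1 40
python3 - <<'E'
from h import *
look(["small_core"],[18],"w2")
E
```

```text
time_s: 4.23
tcp_pos: [431.3, -260.4, 4.2]
tcp_rot: [-0.0, 1.0, -0.001, -0.001]
wrist_force: [0.5, -0.7, 0.4]
finger_gap: 85.3
gripper_force: 0.0
time_s: 4.9
tcp_pos: [432.1, -260.3, 5.5]
tcp_rot: [0.0, 1.0, -0.001, 0.001]
wrist_force: [-3.6, 2.5, 17.6]
finger_gap: 40.6
gripper_force: 38.0
t 4.9 tcp [ 432.1 -260.3    5.5] rot [ 0.     1.    -0.001  0.001] gap 40.6 gf 38.0
small_core conf 0.86 px [256. 269.] xy [ 422.1 -259.5] circ [ 431.9 -261.2] diam 45.8 | pose err [-10.    0.8]
   spot 0.59 [ 430.2 -260.7]
```

View pics/w2.png

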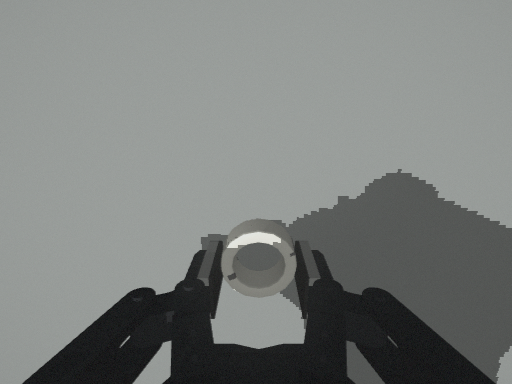

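Gripped at 40.6 mm and lying flat in the picture (centre 258,265). The fingertips swing forward on closing and press the bench lightly, so I'll allow for that from now on. Next, carry it to the short spindle.

```bash
python3 -m pendant '[[[0,0,-0.2,0,0,0],[0,0,-0.4,0,0,0],[0,0,-0.6,0,0,0],[0.1,-0.2,-0.6,0,0,0],[0.2,-0.4,-0.6,0,0,0],[0.3,-0.6,-0.6,0,0,0],[0.36,-0.8,-0.6,0,0,0],[0.36,-0.95,-0.6,0,0,0]]]'
python3 -m pendant '[[[0.1,-0.2,0,0,0,0],[0.2,-0.4,0,0,0,0],[0.3,-0.6,0,0,0,0],[0.36,-0.8,0,0,0,0],[0.36,-0.95,0,0,0,0],[0.36,-0.95,0,0,0,0]]]'
python3 -m pendant '[[[0.1,-0.2,0,0,0,0],[0.18,-0.4,0,0,0,0],[0.18,-0.46,0,0,0,0],[0.18,-0.46,0,0,0,0],[0.18,-0.46,0,0,0,0],[0.18,-0.46,0,0,0,0]]]'
python3 - <<'E'
from h import *
look(["short_spindle","small_core"],[12,0],"w3")
E
```

```text
time_s: 5.72
tcp_pos: [505.5, -67.9, 125.0]
tcp_rot: [-0.0, 1.0, -0.0, 0.001]
wrist_force: [0.8, 1.4, -0.7]
finger_gap: 40.1
gripper_force: 40.8
time_s: 6.22
tcp_pos: [575.8, 128.9, 124.8]
tcp_rot: [-0.002, 1.0, 0.004, 0.0]
wrist_force: [-0.9, 1.3, -0.0]
finger_gap: 40.1
gripper_force: 40.8
time_s: 6.72
tcp_pos: [612.1, 210.9, 124.4]
tcp_rot: [0.0, 1.0, -0.001, -0.0]
wrist_force: [-0.5, -0.6, 0.5]
finger_gap: 40.5
gripper_force: 40.8
t 6.72 tcp [612.1 210.9 124.4] rot [ 0.     1.    -0.001 -0.   ] gap 40.5 gf 40.8
short_spindle conf 0.92 px [259. 189.] xy [611.6 209.3] circ [611.3 208. ] diam 104.8 | pose err [-0.5 -1.6]
   spot 0.57 [610.  208.9]
small_core conf 0.86 px [260. 267.] xy [518.9 209.1] circ [531.3 210.4] diam 85.7 | pose err [-93.3  -1.7]
small_core conf 0.41 px [261. 188.] xy [610.7 207.7] circ [608.6 208.2] diam 108.0 | pose err [-1.4 -3.2]
   spot 0.6 [541.7 210.1]
```

View pics/w3.png

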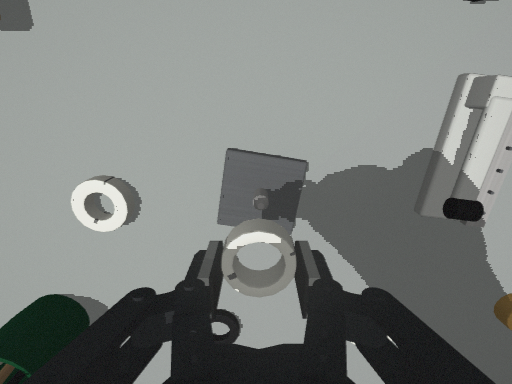

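The square base is centred at (262,188) and its post is at (260,200), which puts the spindle at about (611,208.5). Lowering, releasing, lifting and checking.

```bash
python3 -m pendant '[[[-0.005,0.01,0.15,0,0,0],[-0.005,0.01,0.3,0,0,0],[-0.005,0.01,0.38,0,0,0],[-0.005,0.01,0.45,0,0,0],[-0.005,0.01,0.5,0,0,0],[-0.005,0.01,0.527,0,0,0],[-0.005,0.01,0.527,0,0,0],[-0.005,0.01,0.527,0,0,0]]]'
python3 -m pendant '[[[0,0,0,0,0,0],[0,0,0,0,0,0],[0,0,0,0,0,0],[0,0,0,0,0,0],[0,0,0,0,0,0]]]' 1
python3 -m pendant '[[[0,0,-0.2,0,0,0],[0,0,-0.4,0,0,0],[0,0,-0.6,0,0,0],[0,0,-0.7,0,0,0],[0,0,-0.7,0,0,0],[0,0,-0.7,0,0,0]]]'
python3 - <<'E'
from h import *
s,im=look(["small_core","medium_core","spacer"],[42,18,10],"w4")
print(proj("wrist",[611,208.5,30],s))
E
```

```text
time_s: 7.63
tcp_pos: [611.6, 210.0, 19.5]
tcp_rot: [-0.0, 1.0, -0.001, 0.0]
wrist_force: [0.1, 0.3, -0.9]
finger_gap: 40.5
gripper_force: 40.8
time_s: 8.05
tcp_pos: [611.3, 209.8, 19.1]
tcp_rot: [-0.0, 1.0, -0.001, 0.0]
wrist_force: [0.2, -0.4, -0.8]
finger_gap: 85.4
gripper_force: 0.0
time_s: 8.55
tcp_pos: [611.7, 210.0, 160.3]
tcp_rot: [-0.0, 1.0, -0.001, 0.001]
wrist_force: [0.4, 1.0, -1.0]
finger_gap: 85.4
gripper_force: 0.0
t 8.55 tcp [611.7 210.  160.3] rot [-0.     1.    -0.001  0.001] gap 85.4 gf 0.0
small_core conf 0.91 px [252. 192.] xy [602.2 215.8] circ [612.6 209. ] diam 44.4 | pose err [-9.6  5.9]
   spot 0.63 [608.1 209. ]
medium_core conf 0.83 px [113. 190.] xy [599.9 369.7] circ [600.2 361.6] diam 57.9 | pose err [-11.8 159.7]
medium_core conf 0.7 px [496. 295.] xy [460.4 -90.3] circ [465.6 -81. ] diam 59.8 | pose err [-151.3 -300.3]
   spot 0.79 [599.8 364.2]
spacer conf 0.78 px [224. 300.] xy [450.6 254.7] circ [440.4 258.1] diam 50.1 | pose err [-161.2   44.7]
   spot 0.87 [438.3 256.7]
[259.33655164 186.1057075 ]
```

View pics/w4.png

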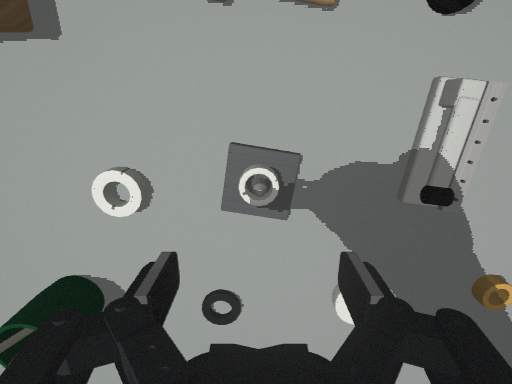

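The small core is seated on the post at (259,186). Next is the large core, near (468,81).

```bash
python3 -m pendant '[[[-0.18,0.16,0,0,0,0],[-0.36,0.32,0,0,0,0],[-0.54,0.48,0,0,0,0],[-0.68,0.6,0,0,0,0],[-0.72,0.645,0,0,0,0],[-0.72,0.645,0,0,0,0],[-0.72,0.645,0,0,0,0],[-0.72,0.645,0,0,0,0]]]'
python3 - <<'E'
from h import *
s,im=look(["large_core","spacer","collar"],[18,10,20])
E
```

```text
time_s: 9.57
tcp_pos: [467.6, 81.4, 159.1]
tcp_rot: [-0.0, 1.0, -0.001, 0.0]
wrist_force: [0.4, 1.0, -0.1]
finger_gap: 85.1
gripper_force: 0.0
t 9.57 tcp [467.6  81.4 159.1] rot [-0.     1.    -0.001  0.   ] gap 85.1 gf 0.0
large_core conf 0.56 px [257. 202.] xy [441.8  82.1] circ [456.3  82.7] diam 68.9 | pose err [-25.8   0.7]
   spot 0.94 [453.6  81.6]
spacer conf 0.74 px [ 97. 213.] xy [427.5 265.7] circ [440.4 258.6] diam 51.6 | pose err [-40.1 184.2]
   spot 0.78 [439.2 260. ]
collar conf 0.58 px [415. 184.] xy [463.6 -88.7] circ [469.5 -81.3] diam 53.4 | pose err [  -4.1 -170.1]
   spot 0.69 [469.  -83.5]
```

```bash
python3 -m pendant '[[[-0.057,-0.005,0.1,0,0,0],[-0.057,-0.005,0.25,0,0,0],[-0.057,-0.005,0.3,0,0,0],[-0.057,-0.005,0.3,0,0,0],[-0.057,-0.005,0.3,0,0,0],[-0.057,-0.005,0.3,0,0,0]]]'
python3 - <<'E'
from h import *
s,im=look(["large_core"],[18],"w5")
E
```

```text
time_s: 10.42
tcp_pos: [456.4, 82.2, 99.9]
tcp_rot: [-0.0, 1.0, -0.001, 0.001]
wrist_force: [0.0, 0.0, 0.5]
finger_gap: 85.1
gripper_force: 0.0
t 10.42 tcp [456.4  82.2  99.9] rot [-0.     1.    -0.001  0.001] gap 85.1 gf 0.0
large_core conf 0.94 px [258. 212.] xy [443.4  81.5] circ [456.7  82.5] diam 68.3 | pose err [-13.1  -0.7]
   spot 0.81 [453.3  83.3]
```

View pics/w5.png

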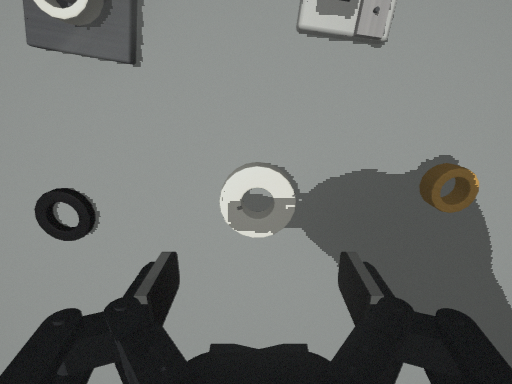

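The core sits centred at (258,202), as computed. Gripping and carrying it to the tall spindle.

```bash
python3 -m pendant '[[[0,0,0.15,0,0,0],[0,0,0.3,0,0,0],[0,0,0.42,0,0,0],[0,0,0.47,0,0,0],[0,0,0.47,0,0,0],[0,0,0.47,0,0,0]]]'
python3 -m pendant '[[[0,0,0,0,0,0],[0,0,0,0,0,0],[0,0,0,0,0,0],[0,0,0,0,0,0],[0,0,0,0,0,0],[0,0,0,0,0,0]]]' -1 40
python3 -m pendant '[[[0,0,-0.2,0,0,0],[0,0,-0.4,0,0,0],[0,0,-0.6,0,0,0],[0.1,0.15,-0.72,0,0,0],[0.2,0.3,-0.72,0,0,0],[0.3,0.5,-0.72,0,0,0],[0.36,0.7,-0.72,0,0,0],[0.36,0.7,-0.72,0,0,0]]]'
python3 -m pendant '[[[0.1,0.15,0,0,0,0],[0.2,0.3,0,0,0,0],[0.3,0.5,0,0,0,0],[0.35,0.7,0,0,0,0],[0.35,0.7,0,0,0,0],[0.35,0.7,0,0,0,0],[0.35,0.7,0,0,0,0]]]'
python3 - <<'E'
from h import *
s,im=look(["tall_spindle","large_core"],[12,0],"w6")
E
```

```text
time_s: 11.07
tcp_pos: [455.9, 82.1, 5.6]
tcp_rot: [-0.0, 1.0, -0.001, 0.0]
wrist_force: [0.3, -0.3, 0.0]
finger_gap: 85.2
gripper_force: 0.0
time_s: 11.57
tcp_pos: [456.7, 82.2, 6.9]
tcp_rot: [-0.0, 1.0, -0.001, 0.001]
wrist_force: [-6.0, -0.7, 27.9]
finger_gap: 64.3
gripper_force: 37.0
time_s: 12.23
tcp_pos: [529.0, -65.7, 150.2]
tcp_rot: [0.001, 1.0, -0.004, 0.001]
wrist_force: [-0.7, -1.6, -1.4]
finger_gap: 63.4
gripper_force: 43.9
time_s: 12.82
tcp_pos: [597.2, -198.0, 149.5]
tcp_rot: [-0.0, 1.0, -0.001, 0.0]
wrist_force: [0.5, 0.2, -0.4]
finger_gap: 63.7
gripper_force: 44.0
t 12.82 tcp [ 597.2 -198.   149.5] rot [-0.     1.    -0.001  0.   ] gap 63.7 gf 44.0
tall_spindle conf 0.86 px [256. 170.] xy [ 609.5 -195.7] circ [ 605.8 -196.1] diam 81.0 | pose err [12.3  2.3]
tall_spindle conf 0.71 px [462. 148.] xy [ 632.7 -406.5] circ [ 640.4 -409.7] diam 157.9 | pose err [  35.5 -208.4]
   spot 0.85 [ 607.2 -194.7]
large_core conf 0.56 px [255. 269.] xy [ 484.9 -194.4] circ [ 501.9 -198.4] diam 144.4 | pose err [-112.2    3.6]
   spot 0.89 [ 515.6 -199.6]
```

View pics/w6.png

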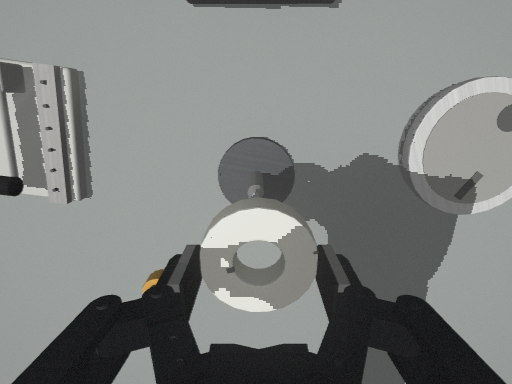

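The base is at (256,176) and the post tip at (255,190), giving the spindle as (606.5,-195.7). Aligning and lowering.

```bash
python3 -m pendant '[[[0.046,-0.011,0.1,0,0,0],[0.046,-0.011,0.25,0,0,0],[0.046,-0.011,0.33,0,0,0],[0.046,-0.011,0.4,0,0,0],[0.046,-0.011,0.45,0,0,0],[0.046,-0.011,0.5,0,0,0],[0.046,-0.011,0.56,0,0,0],[0.046,-0.011,0.62,0,0,0],[0.046,-0.011,0.642,0,0,0],[0.046,-0.011,0.642,0,0,0],[0.046,-0.011,0.642,0,0,0]]]'
python3 -m pendant '[[[0,0,0,0,0,0],[0,0,0,0,0,0],[0,0,0,0,0,0],[0,0,0,0,0,0],[0,0,0,0,0,0]]]' 1
python3 -m pendant '[[[0,0,-0.2,0,0,0],[0,0,-0.4,0,0,0],[0,0,-0.6,0,0,0],[0,0,-0.7,0,0,0],[0,0,-0.7,0,0,0],[0,0,-0.7,0,0,0]]]'
python3 - <<'E'
from h import *
s,im=look(["large_core","tall_spindle","collar"],[44,0,20],"w7")
E
```

```text
time_s: 13.98
tcp_pos: [606.6, -196.0, 20.3]
tcp_rot: [-0.0, 1.0, -0.001, -0.0]
wrist_force: [0.2, -0.1, 0.7]
finger_gap: 63.9
gripper_force: 44.2
time_s: 14.4
tcp_pos: [606.5, -196.0, 20.5]
tcp_rot: [0.0, 1.0, -0.001, 0.0]
wrist_force: [0.6, 0.6, 0.8]
finger_gap: 85.3
gripper_force: 0.0
time_s: 14.9
tcp_pos: [607.0, -196.2, 161.9]
tcp_rot: [0.0, 1.0, -0.001, 0.001]
wrist_force: [-0.7, -0.5, 0.2]
finger_gap: 85.0
gripper_force: 0.0
t 14.9 tcp [ 607.  -196.2  161.9] rot [ 0.     1.    -0.001  0.001] gap 85.0 gf 0.0
large_core conf 0.79 px [255. 175.] xy [ 615.  -193.3] circ [ 608.  -196.6] diam 68.2 | pose err [8.  2.9]
   spot 0.68 [ 599.9 -196.4]
tall_spindle conf 0.94 px [257. 177.] xy [ 607.2 -194.9] circ [ 603.9 -195.7] diam 81.4 | pose err [0.2 1.3]
   spot 0.91 [ 605.  -197.1]
collar conf 0.61 px [181. 292.] xy [460.4 -99.5] circ [464.9 -97.5] diam 27.1 | pose err [-146.6   96.6]
   spot 0.62 [469.3 -81.4]
```

View pics/w7.png

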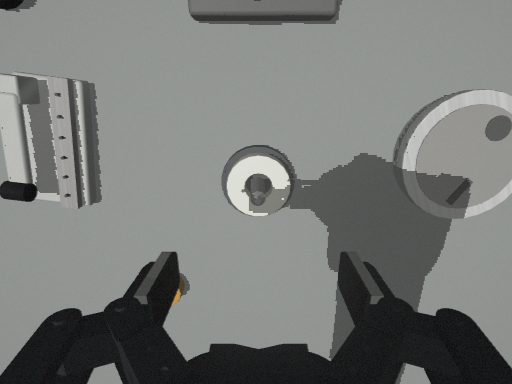

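The large core is down, with the post centred in it at (258,187). Spacer next.

```bash
python3 -m pendant '[[[-0.1,-0.2,0,0,0,0],[-0.2,-0.4,0,0,0,0],[-0.25,-0.6,0,0,0,0],[-0.28,-0.76,0,0,0,0],[-0.28,-0.76,0,0,0,0]]]'
python3 -m pendant '[[[-0.1,-0.2,0,0,0,0],[-0.2,-0.4,0,0,0,0],[-0.25,-0.6,0,0,0,0],[-0.28,-0.76,0,0,0,0],[-0.28,-0.76,0,0,0,0]]]'
python3 -m pendant '[[[-0.1,-0.2,0,0,0,0],[-0.2,-0.4,0,0,0,0],[-0.25,-0.6,0.1,0,0,0],[-0.277,-0.75,0.3,0,0,0],[-0.277,-0.75,0.3,0,0,0],[-0.277,-0.75,0.3,0,0,0],[-0.277,-0.75,0.3,0,0,0]]]'
python3 - <<'E'
from h import *
s,im=look(["spacer"],[10],"w8")
E
```

```text
time_s: 15.67
tcp_pos: [549.3, -36.1, 160.5]
tcp_rot: [-0.001, 1.0, 0.003, -0.0]
wrist_force: [-0.3, 0.7, 0.6]
finger_gap: 85.1
gripper_force: 0.0
time_s: 16.08
tcp_pos: [492.9, 115.4, 160.7]
tcp_rot: [-0.001, 1.0, 0.004, -0.0]
wrist_force: [-0.1, 1.3, 0.3]
finger_gap: 85.4
gripper_force: 0.0
time_s: 16.67
tcp_pos: [439.3, 258.2, 100.0]
tcp_rot: [0.0, 1.0, 0.0, -0.001]
wrist_force: [0.1, -0.1, 0.5]
finger_gap: 85.3
gripper_force: 0.0
t 16.67 tcp [439.3 258.2 100. ] rot [ 0.     1.     0.    -0.001] gap 85.3 gf 0.0
spacer conf 0.62 px [249. 208.] xy [427.6 265.7] circ [440.1 258.4] diam 51.0 | pose err [-11.6   7.5]
   spot 0.9 [439.4 255.3]
```

Spacer at (440.1,258.4), just under the tool. Gripping and carrying.

```bash
python3 -m pendant '[[[0.004,0,0.15,0,0,0],[0.004,0,0.3,0,0,0],[0.004,0,0.42,0,0,0],[0.004,0,0.46,0,0,0],[0.004,0,0.46,0,0,0],[0.004,0,0.46,0,0,0]]]'
python3 -m pendant '[[[0,0,0,0,0,0],[0,0,0,0,0,0],[0,0,0,0,0,0],[0,0,0,0,0,0],[0,0,0,0,0,0],[0,0,0,0,0,0],[0,0,0,0,0,0]]]' -1 40
python3 -m pendant '[[[0,0,-0.2,0,0,0],[0,0,-0.4,0,0,0],[0,0,-0.6,0,0,0],[0,0,-0.72,0,0,0],[0,0,-0.72,0,0,0],[0,0,-0.72,0,0,0]]]'
python3 - <<'E'
from h import *
s,im=look(["spacer"],[294],"w9")
E
```

```text
time_s: 17.32
tcp_pos: [441.1, 258.1, 9.6]
tcp_rot: [-0.0, 1.0, -0.001, 0.0]
wrist_force: [0.8, 0.1, -0.3]
finger_gap: 85.4
gripper_force: 0.0
time_s: 17.9
tcp_pos: [441.1, 258.7, 9.4]
tcp_rot: [-0.001, 1.0, -0.001, 0.001]
wrist_force: [-0.1, -0.4, 0.3]
finger_gap: 0.9
gripper_force: 0.0
time_s: 18.4
tcp_pos: [441.0, 258.4, 153.9]
tcp_rot: [-0.001, 1.0, -0.001, 0.001]
wrist_force: [0.1, -0.4, 0.1]
finger_gap: 0.3
gripper_force: 0.0
t 18.4 tcp [441.  258.4 153.9] rot [-0.001  1.    -0.001  0.001] gap 0.3 gf 0.0
spacer conf 0.82 px [264. 191.] xy [475.2 254.6] circ [497.8 257.8] diam 42.5 | pose err [34.2 -3.8]
   spot 0.68 [438.6 256.1]
```

View pics/w9.png

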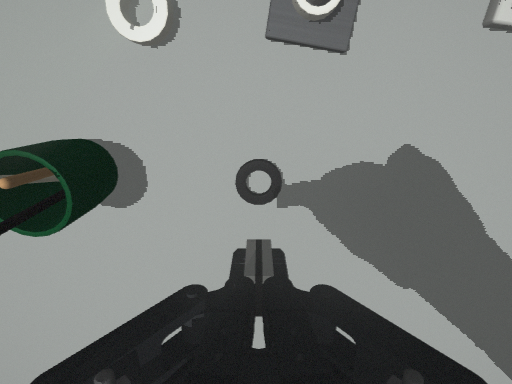

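The grip missed: the ring still lies at (259,181) and the fingers closed above it, because at this gap the pads sit higher than the TCP. I'll retry about 10 mm lower.

```bash
python3 -m pendant '[[[-0.004,0,0.1,0,0,0],[-0.004,0,0.25,0,0,0],[-0.004,0,0.4,0,0,0],[-0.004,0,0.45,0,0,0],[-0.004,0,0.6,0,0,0],[-0.004,0,0.7,0,0,0],[-0.004,0,0.774,0,0,0],[-0.004,0,0.774,0,0,0],[-0.004,0,0.774,0,0,0],[-0.004,0,0.774,0,0,0]]]' 1
python3 -m pendant '[[[0,0,0,0,0,0],[0,0,0,0,0,0],[0,0,0,0,0,0],[0,0,0,0,0,0],[0,0,0,0,0,0]]]' -1 30
python3 -m pendant '[[[0,0,-0.2,0,0,0],[0,0,-0.4,0,0,0],[0,0,-0.6,0,0,0],[0,0,-0.76,0,0,0],[0,0,-0.76,0,0,0],[0,0,-0.76,0,0,0]]]'
python3 - <<'E'
from h import *
s,im=look(["spacer"],[290],"w10")
E
```

```text
time_s: 19.38
tcp_pos: [440.0, 258.5, -1.4]
tcp_rot: [-0.0, 1.0, -0.001, 0.0]
wrist_force: [0.8, 0.4, -0.3]
finger_gap: 85.4
gripper_force: 0.0
time_s: 19.8
tcp_pos: [440.0, 258.4, -1.3]
tcp_rot: [-0.0, 1.0, -0.001, 0.0]
wrist_force: [-4.3, -2.0, 15.3]
finger_gap: 48.5
gripper_force: 28.3
time_s: 20.3
tcp_pos: [440.5, 258.5, 151.7]
tcp_rot: [-0.001, 1.0, -0.001, 0.002]
wrist_force: [-0.8, 0.3, -1.6]
finger_gap: 47.8
gripper_force: 31.8
t 20.3 tcp [440.5 258.5 151.7] rot [-0.001  1.    -0.001  0.002] gap 47.8 gf 31.8
spacer conf 0.75 px [261. 275.] xy [419.3 256.3] circ [467.3 257.7] diam 89.4 | pose err [-21.2  -2.2]
   spot 0.75 [350.7 257.3]
```

View pics/w10.png

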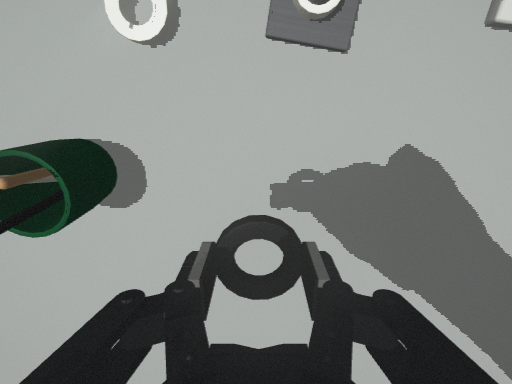

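The spacer is gripped and flat at (260,257). Over to the tall spindle.

```bash
python3 -m pendant '[[[0.1,0.2,0,0,0,0],[0.2,0.4,0,0,0,0],[0.25,0.6,0,0,0,0],[0.28,0.76,0,0,0,0],[0.28,0.76,0,0,0,0]]]' | head -2
python3 -m pendant '[[[0.1,0.2,0,0,0,0],[0.2,0.4,0,0,0,0],[0.25,0.6,0,0,0,0],[0.28,0.76,0,0,0,0],[0.28,0.76,0,0,0,0]]]' | head -2
python3 -m pendant '[[[0.1,0.2,0,0,0,0],[0.2,0.4,0,0,0,0],[0.25,0.6,0,0,0,0],[0.271,0.752,0,0,0,0],[0.271,0.752,0,0,0,0],[0.271,0.752,0,0,0,0],[0.271,0.752,0,0,0,0]]]'
python3 - <<'E'
from h import *
s,im=look(["large_core"],[42])
print(proj("wrist",[606.6,-196,70],s))
E
```

```text
time_s: 20.87
tcp_pos: [496.1, 98.5, 148.2]
time_s: 21.28
tcp_pos: [551.4, -54.0, 148.1]
time_s: 21.87
tcp_pos: [604.8, -195.6, 148.3]
tcp_rot: [-0.001, 1.0, -0.001, -0.001]
wrist_force: [0.6, 0.4, -0.3]
finger_gap: 47.7
gripper_force: 31.8
t 21.87 tcp [ 604.8 -195.6  148.3] rot [-0.001  1.    -0.001 -0.001] gap 47.7 gf 31.8
large_core conf 0.88 px [261. 179.] xy [ 611.6 -198.8] circ [ 608.1 -196.6] diam 68.8 | pose err [ 6.9 -3.2]
   spot 0.65 [ 602.3 -198. ]
[258.23413031 200.95588399]
```

```bash
python3 -m pendant '[[[0.011,0,0.1,0,0,0],[0.011,0,0.2,0,0,0],[0.011,0,0.28,0,0,0],[0.011,0,0.35,0,0,0],[0.011,0,0.42,0,0,0],[0.011,0,0.49,0,0,0],[0.011,0,0.55,0,0,0],[0.011,0,0.588,0,0,0],[0.011,0,0.588,0,0,0],[0.011,0,0.588,0,0,0]]]'
python3 -m pendant '[[[0,0,0,0,0,0],[0,0,0,0,0,0],[0,0,0,0,0,0],[0,0,0,0,0,0],[0,0,0,0,0,0]]]' 1
python3 -m pendant '[[[0,0,-0.2,0,0,0],[0,0,-0.4,0,0,0],[0,0,-0.6,0,0,0],[0,0,-0.65,0,0,0],[0,0,-0.65,0,0,0],[0,0,-0.65,0,0,0]]]'
python3 - <<'E'
from h import *
s,im=look(["spacer"],[40],"w11")
E
```

```text
time_s: 22.85
tcp_pos: [607.6, -196.3, 32.0]
tcp_rot: [-0.0, 1.0, -0.001, -0.0]
wrist_force: [-0.5, -0.3, 1.0]
finger_gap: 48.1
gripper_force: 31.8
time_s: 23.27
tcp_pos: [607.6, -196.4, 32.4]
tcp_rot: [0.0, 1.0, -0.001, 0.0]
wrist_force: [0.1, -0.7, 0.0]
finger_gap: 85.1
gripper_force: 0.0
time_s: 23.77
tcp_pos: [607.7, -196.5, 162.6]
tcp_rot: [0.0, 1.0, -0.001, 0.001]
wrist_force: [-0.1, 0.0, -1.1]
finger_gap: 85.4
gripper_force: 0.0
t 23.77 tcp [ 607.7 -196.5  162.6] rot [ 0.     1.    -0.001  0.001] gap 85.4 gf 0.0
spacer conf 0.82 px [261. 175.] xy [ 615.6 -200.2] circ [ 605.5 -197. ] diam 55.1 | pose err [ 8.  -3.7]
   spot 0.83 [ 597.4 -197.5]
```

View pics/w11.png

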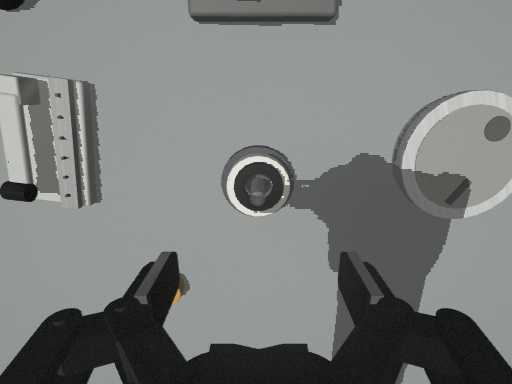

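The spacer lies flat on the large core at (258,187). Now the medium core.

```bash
python3 -m pendant '[[[0,-0.2,0,0,0,0],[0,-0.4,0,0,0,0],[0,-0.6,0,0,0,0],[0,-0.8,0,0,0,0],[0,-0.93,0,0,0,0],[0,-0.93,0,0,0,0]]]' | head -2
python3 -m pendant '[[[0,-0.2,0,0,0,0],[0,-0.4,0,0,0,0],[0,-0.6,0,0,0,0],[0,-0.8,0,0,0,0],[0,-0.93,0,0,0,0],[0,-0.93,0,0,0,0]]]' | head -2
python3 -m pendant '[[[0,-0.2,0,0,0,0],[0,-0.4,0,0,0,0],[-0.02,-0.6,0,0,0,0],[-0.035,-0.8,0.2,0,0,0],[-0.035,-0.93,0.3,0,0,0],[-0.035,-0.93,0.3,0,0,0],[-0.035,-0.93,0.3,0,0,0],[-0.035,-0.93,0.3,0,0,0]]]'
python3 - <<'E'
from h import *
s,im=look(["medium_core"],[18],"w12")
E
```

```text
time_s: 24.42
tcp_pos: [607.1, -3.2, 161.1]
time_s: 24.92
tcp_pos: [606.3, 182.5, 160.9]
time_s: 25.58
tcp_pos: [601.2, 360.7, 101.1]
tcp_rot: [0.001, 1.0, -0.001, -0.001]
wrist_force: [0.0, -0.7, 1.0]
finger_gap: 85.6
gripper_force: 0.0
t 25.58 tcp [601.2 360.7 101.1] rot [ 0.001  1.    -0.001 -0.001] gap 85.6 gf 0.0
medium_core conf 0.8 px [252. 209.] xy [590.1 365.7] circ [600.  361.8] diam 56.0 | pose err [-11.   5.]
   spot 0.9 [598.9 360.6]
```

```bash
python3 -m pendant '[[[-0.006,-0.005,0.15,0,0,0],[-0.006,-0.005,0.3,0,0,0],[-0.006,-0.005,0.42,0,0,0],[-0.006,-0.005,0.49,0,0,0],[-0.006,-0.005,0.49,0,0,0],[-0.006,-0.005,0.49,0,0,0]]]'
python3 -m pendant '[[[0,0,0,0,0,0],[0,0,0,0,0,0],[0,0,0,0,0,0],[0,0,0,0,0,0],[0,0,0,0,0,0]]]' -1 40
python3 -m pendant '[[[0,0,-0.2,0,0,0],[0,0,-0.4,0,0,0],[0,0,-0.6,0,0,0],[0,0.1,-0.75,0,0,0],[0,0.3,-0.75,0,0,0],[0.015,0.5,-0.75,0,0,0],[0.015,0.7,-0.75,0,0,0],[0.015,0.9,-0.75,0,0,0],[0.015,0.93,-0.75,0,0,0]]]' 
python3 -m pendant '[[[0,0.2,0,0,0,0],[0,0.4,0,0,0,0],[0.015,0.6,0,0,0,0],[0.015,0.8,0,0,0,0],[0.015,0.93,0,0,0,0],[0.015,0.93,0,0,0,0]]]' |head -2
python3 -m pendant '[[[0,0.2,0,0,0,0],[0,0.4,0,0,0,0],[0,0.6,0,0,0,0],[0,0.8,0,0,0,0],[0,0.92,0,0,0,0],[0,0.92,0,0,0,0],[0,0.92,0,0,0,0]]]'
python3 - <<'E'
from h import *
s,im=look(["spacer","medium_core"],[40,290],"w13")
E
```

```text
time_s: 26.23
tcp_pos: [600.5, 362.3, 4.9]
tcp_rot: [-0.0, 1.0, -0.001, 0.0]
wrist_force: [0.4, -0.1, -0.7]
finger_gap: 85.1
gripper_force: 0.0
time_s: 26.65
tcp_pos: [600.8, 363.1, 6.1]
tcp_rot: [-0.001, 1.0, -0.001, 0.001]
wrist_force: [-3.3, -1.7, 13.8]
finger_gap: 51.5
gripper_force: 39.9
time_s: 27.4
tcp_pos: [603.7, 168.4, 155.0]
tcp_rot: [0.002, 1.0, -0.004, 0.001]
wrist_force: [0.1, -1.8, -1.3]
finger_gap: 51.3
gripper_force: 43.1
time_s: 27.9
tcp_pos: [605.6, -16.6, 154.8]
time_s: 28.48
tcp_pos: [605.1, -194.9, 154.6]
tcp_rot: [0.0, 1.0, -0.002, 0.0]
wrist_force: [-0.3, 0.3, -0.9]
finger_gap: 51.2
gripper_force: 43.1
t 28.48 tcp [ 605.1 -194.9  154.6] rot [ 0.     1.    -0.002  0.   ] gap 51.2 gf 43.1
spacer conf 0.8 px [267. 174.] xy [ 615.7 -204.2] circ [ 605.5 -197.4] diam 53.8 | pose err [10.6 -9.3]
   spot 0.59 [ 597.3 -197.3]
medium_core conf 0.75 px [260. 268.] xy [ 586.9 -196.4] circ [ 629.9 -195.7] diam 94.9 | pose err [-18.2  -1.5]
```

View pics/w13.png

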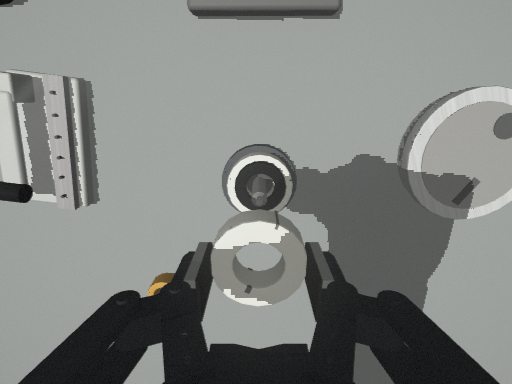

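The medium core is held level at (259,257), over the half-built stack at (259,187). Lowering.

```bash
python3 -m pendant '[[[0.008,0.006,0.1,0,0,0],[0.008,0.006,0.2,0,0,0],[0.008,0.006,0.28,0,0,0],[0.008,0.006,0.35,0,0,0],[0.008,0.006,0.42,0,0,0],[0.008,0.006,0.48,0,0,0],[0.008,0.006,0.52,0,0,0],[0.008,0.006,0.538,0,0,0],[0.008,0.006,0.538,0,0,0],[0.008,0.006,0.538,0,0,0]]]'
python3 -m pendant '[[[0,0,0,0,0,0],[0,0,0,0,0,0],[0,0,0,0,0,0],[0,0,0,0,0,0],[0,0,0,0,0,0]]]' 1
python3 -m pendant '[[[0,0,-0.2,0,0,0],[0,0,-0.4,0,0,0],[0,0,-0.58,0,0,0],[0,0,-0.58,0,0,0],[0,0,-0.58,0,0,0]]]'
python3 - <<'E'
from h import *
s,im=look(["medium_core"],[58])
E
python3 -m pendant '[[[-0.2,-0.15,0,0,0,0],[-0.4,-0.3,0,0,0,0],[-0.6,-0.5,0.1,0,0,0],[-0.687,-0.57,0.3,0,0,0],[-0.687,-0.57,0.3,0,0,0],[-0.687,-0.57,0.3,0,0,0],[-0.687,-0.57,0.3,0,0,0],[-0.687,-0.57,0.3,0,0,0]]]'
python3 - <<'E'
from h import *
s,im=look(["collar"],[20])
E
```

```text
time_s: 29.57
tcp_pos: [607.2, -194.6, 46.8]
tcp_rot: [0.0, 1.0, -0.001, 0.0]
wrist_force: [-0.1, -0.3, -0.2]
finger_gap: 51.4
gripper_force: 43.1
time_s: 29.98
tcp_pos: [606.9, -194.6, 46.5]
tcp_rot: [-0.0, 1.0, -0.001, 0.0]
wrist_force: [0.6, 0.1, 1.1]
finger_gap: 85.4
gripper_force: 0.0
time_s: 30.4
tcp_pos: [607.9, -194.9, 164.9]
tcp_rot: [0.001, 1.0, -0.001, 0.002]
wrist_force: [0.8, -0.3, -0.7]
finger_gap: 85.8
gripper_force: 0.0
t 30.4 tcp [ 607.9 -194.9  164.9] rot [ 0.001  1.    -0.001  0.002] gap 85.8 gf 0.0
medium_core conf 0.72 px [252. 201.] xy [ 589.6 -189. ] circ [ 602.3 -195.2] diam 60.3 | pose err [-18.4   5.9]
medium_core conf 0.66 px [257. 182.] xy [ 610.5 -194.6] circ [ 614.4 -195.9] diam 74.9 | pose err [2.5 0.2]
   spot 0.81 [ 591.4 -197.1]
time_s: 31.22
tcp_pos: [470.0, -80.7, 102.3]
tcp_rot: [-0.0, 1.0, -0.001, -0.0]
wrist_force: [1.6, -0.4, -1.0]
finger_gap: 85.5
gripper_force: 0.0
t 31.22 tcp [470.  -80.7 102.3] rot [-0.     1.    -0.001 -0.   ] gap 85.5 gf 0.0
collar conf 0.76 px [260. 209.] xy [459.3 -82.6] circ [467.5 -82.5] diam 43.3 | pose err [-10.7  -1.9]
collar conf 0.71 px [119.  22.] xy [606.7  20.5] circ [601.6  30.4] diam 103.4 | pose err [136.7 101.2]
   spot 0.73 [469.2 -83.5]
```

```bash
python3 -m pendant '[[[-0.01,0.009,0.15,0,0,0],[-0.01,0.009,0.3,0,0,0],[-0.01,0.009,0.42,0,0,0],[-0.01,0.009,0.48,0,0,0],[-0.01,0.009,0.48,0,0,0],[-0.01,0.009,0.48,0,0,0]]]'
python3 -m pendant '[[[0,0,0,0,0,0],[0,0,0,0,0,0],[0,0,0,0,0,0],[0,0,0,0,0,0],[0,0,0,0,0,0],[0,0,0,0,0,0]]]' -1 40
python3 -m pendant '[[[0,0,-0.2,0,0,0],[0,0,-0.4,0,0,0],[0,0,-0.6,0,0,0],[0.1,0.1,-0.78,0,0,0],[0.3,0.25,-0.78,0,0,0],[0.5,0.4,-0.78,0,0,0],[0.65,0.5,-0.78,0,0,0],[0.69,0.57,-0.78,0,0,0],[0.69,0.57,-0.78,0,0,0],[0.69,0.57,-0.78,0,0,0],[0.69,0.57,-0.78,0,0,0]]]' 
python3 - <<'E'
from h import *
s,im=look(["medium_core","collar"],[58,290],"w14")
print("post",proj("wrist",[606.6,-196,70],s),"held axis",proj("wrist",[s["tcp_pos"][0],s["tcp_pos"][1],s["tcp_pos"][2]+14],s))
E
```

```text
time_s: 31.87
tcp_pos: [467.8, -82.4, 6.5]
tcp_rot: [-0.0, 1.0, -0.001, -0.0]
wrist_force: [-0.2, 0.5, 0.6]
finger_gap: 85.4
gripper_force: 0.0
time_s: 32.37
tcp_pos: [468.1, -82.4, 7.4]
tcp_rot: [0.0, 1.0, -0.001, 0.001]
wrist_force: [-2.8, 0.7, 16.1]
finger_gap: 38.0
gripper_force: 38.3
time_s: 33.28
tcp_pos: [605.0, -195.8, 162.3]
tcp_rot: [-0.0, 1.0, -0.0, -0.0]
wrist_force: [0.3, 0.8, -1.3]
finger_gap: 37.5
gripper_force: 42.3
t 33.28 tcp [ 605.  -195.8  162.3] rot [-0.  1. -0. -0.] gap 37.5 gf 42.3
   spot 0.73 [ 593.5 -198.3]
collar conf 0.73 px [262. 263.] xy [ 585.6 -198.7] circ [ 626.3 -196.7] diam 87.5 | pose err [-19.4  -2.9]
   spot 0.87 [ 516.6 -196.8]
post [257.92990543 195.88423956] held axis [257.17929476 264.23915917]
```

View pics/w14.png

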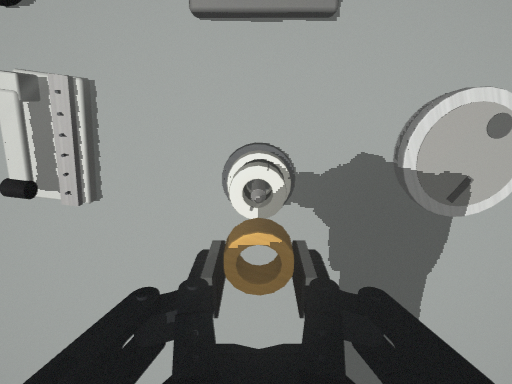

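The medium core is flat on the stack, with the post at (258,194) as predicted. The collar is held level at (259,258). Lowering it.

```bash
python3 -m pendant '[[[0.01,0,0.1,0,0,0],[0.01,0,0.2,0,0,0],[0.01,0,0.28,0,0,0],[0.01,0,0.35,0,0,0],[0.01,0,0.4,0,0,0],[0.01,0,0.44,0,0,0],[0.01,0,0.479,0,0,0],[0.01,0,0.479,0,0,0],[0.01,0,0.479,0,0,0]]]'
python3 -m pendant '[[[0,0,0,0,0,0],[0,0,0,0,0,0],[0,0,0,0,0,0],[0,0,0,0,0,0],[0,0,0,0,0,0]]]' 1
python3 -m pendant '[[[0,0,-0.2,0,0,0],[0,0,-0.4,0,0,0],[0,0,-0.5,0,0,0],[0,0,-0.5,0,0,0],[0,0,-0.5,0,0,0]]]'
python3 - <<'E'
from h import *
s,im=look(["collar"],[78])
side=read_camera("side"); sc=read_camera("scene")
f=lambda a,c,w:cv2.resize(a[c[1]-w:c[1]+w,c[0]-w:c[0]+w],(260,260),interpolation=cv2.INTER_CUBIC)
cv2.imwrite("pics/end.png",np.hstack([f(im,(258,195),60),f(side,(296,245),30),f(side,(279,150),30)])[:,:,::-1])
E
```

```text
time_s: 34.28
tcp_pos: [607.7, -196.4, 66.8]
tcp_rot: [0.0, 1.0, -0.001, 0.0]
wrist_force: [0.9, 0.2, -1.1]
finger_gap: 37.6
gripper_force: 42.3
time_s: 34.7
tcp_pos: [607.6, -196.4, 66.8]
tcp_rot: [0.0, 1.0, -0.001, 0.0]
wrist_force: [0.6, 1.3, -0.4]
finger_gap: 85.4
gripper_force: 0.0
time_s: 35.12
tcp_pos: [608.0, -196.6, 168.0]
tcp_rot: [0.0, 1.0, -0.001, 0.001]
wrist_force: [-0.4, -0.1, -0.7]
finger_gap: 85.8
gripper_force: 0.0
t 35.12 tcp [ 608.  -196.6  168. ] rot [ 0.     1.    -0.001  0.001] gap 85.8 gf 0.0
collar conf 0.69 px [257. 206.] xy [ 586.2 -196.2] circ [ 601.8 -197.1] diam 49.9 | pose err [-21.9   0.4]
   spot 0.91 [ 586.3 -195.7]
```

View pics/end.png

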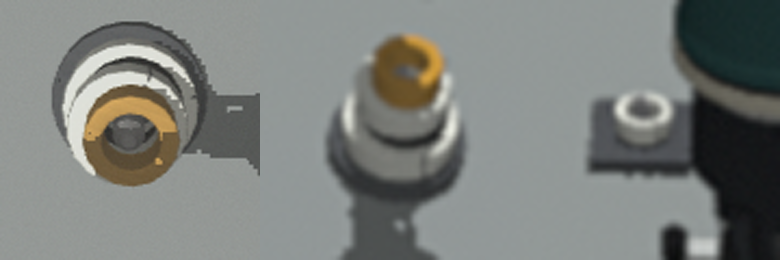

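The stack is complete and level: the collar is on the medium core with the post inside it, and the small core is on the square base. Handing in.

```bash
python3 -c "
from bench import *
print(sign_off())"
```

```text
the job is handed in; nothing more can be done
None
```

The job is handed in at about 35 s: the tall spindle carries the large core, spacer, medium core and brass collar, and the small core is on the short spindle. All are released and look flat in the last pictures, and the film can, splicer and pencil pot were not touched; no verdict came back.

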